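# Back off the knurled retaining ring of a gas filter by two turns

### The arm

A 7-joint arm with a two-finger parallel gripper is mounted at the origin on the work surface. World frame = base frame: x ahead of the robot, y to its left, z up, the work surface at z = 0. Lengths are in m, angles in degrees, forces in N, time in s.
With the tool pointing down it reaches from about 0.425 to 0.975 m from the base axis. Payload 16.7 kg.
Tool frame: the origin (TCP) lies midway between the tips of the shut fingers; the grasp point (between the pads) lies 19 mm behind it; z points along the fingers, y is the direction in which the jaws open and shut (so a half turn about z gives the same grasp; the last joint's range is limited). The gripper opens to 85 mm and grips with 20 to 120 N. Pads are 22 mm wide; open, the fingers measure 114 mm over their backs; the gripper's body (76 mm by 85 mm) begins 54 mm behind the grasp point. The pads swing forward as they close: fully open they stand 13 mm farther back than shut.
Start: joints at [-8.566, 24.414, 4.234, 92.017, -1.954, 63.644, -3.845], TCP at [0.675, -0, 0.195] pointing down, gripper open.
Joint ranges: [-163.25, 163.25], [-28.42, 122.38], [-70.27, 78.77], [12.13, 141.07], [-58.53, 238.53], [9.26, 117.41], [-156.51, 156.51]. Speed limits (degrees/s): [108.29, 108.29, 136.94, 136.94, 172.46, 172.46, 172.46].

### API

Orientations are given as [roll, pitch, yaw] about the fixed x, y, z axes, in that order (R = Rz(yaw) Ry(pitch) Rx(roll)).
In Python, from rig import r gives the robot as it stands.
- The arm moves only by the shell command python3 -m crank 'ROWS' [OPENING] [FORCE]. ROWS is JSON, a list of rows, each an object with "travel": the shift along the tool's x, y, z in m, a list of three; "spin": the turn about the tool's z in degrees. A call has 1 to 5 rows; each row shifts and turns the pose as measured when the row begins, along the tool's axes as they then stand; what a row does not reach is not made up. A row lasts 1/12 s, in which the tool goes at most 41.7 mm and 7.16 degrees, less where a joint would pass 70% of its speed; a pose out of reach is approached as far as the arm can. A call with a gripper value outside its range is refused whole. OPENING is the closure, from -1 (fully open) to 1 (shut), set as the call begins (- or left out, the last holds). The fingers move at their own pace and stop on an object; FORCE is the grip in N (left out, the last holds). Time passes only in rows, so rows that do not move let the fingers close. It gives the time, the measured TCP pose, the force and the opening at its end, in the units of the state.
- r.observe(): the state, without advancing time (a new reading comes with each control period).
- r.camera(name): name is "scene" or "side" or "wrist"; returns the picture (420x560x3 uint8, red, green, blue); there is no depth.
- r.camera_params(name): a dict with "K" (3x3 intrinsics, pixels), "k1" (the pictures are not rectified: a ray, as slopes to the right and down, at radius r is drawn at 1 + k1 r^2 times it, then the intrinsics apply), "R" (3x3) and "t" (3): a world point X has camera coordinates R X + t; the wrist camera has in their place "tool_from_camera" (4x4, takes a point from camera to tool coordinates, whose origin is the TCP and whose axes are the flange's). Camera axes: x right, y down, z forward; pixel columns grow to the right and rows downward; lengths in m; the calibration is good to about 2 mm. A picture is of the moment at which its call begins: read the wrist's pose just before it. camera_params takes no time and is no camera call.
- r.close_job(): hands the job in, once; it reports no verdict.
The state is a dict: "time_s": time; "joint_pos": joint angles; "joint_vel": joint speeds; "joint_efforts": joint torques, N m; "ee_pos": TCP position; "orientation": TCP orientation; "contact_force": force on the tool from outside, world axes, zero at the start; "wrist_torque": the same for the moment, N m; "grip_width": finger opening in m.
Only numpy, scipy, OpenCV 4.12 (cv2) and the standard library are available. Lean on these libraries where they do the work, as an engineer would, in place of code of your own. Each camera call takes 0.05 s, during which the arm holds its last target.

### The job

Two gas filter barrels stand on the furnace bench: loosen the one with the round knurled ring, leaving the one with the hexagonal nut alone. Roll a fingertip lightly across the top of the knurled rim, turning it in the loosening direction (anticlockwise as seen facing the ring's free end), until the ring has been backed off two full turns, so that its black line is beside the fixed pointer again, and no further. Pick nothing up, leave the jar, wrench and tray undisturbed, and finish clear of everything.

Things in the scene. Friction and masses are not known exactly. Their poses are not given: they have to be found in the camera images.
- ring (a joint): How far the knurled ring has been loosened, rad: 0 = fully tight (the start; it goes no tighter), 6.28 per full turn, so 12.57 at two turns. Light friction (0.05 N m); stays where it is left. A black line on the ring, one blackened ridge of the rim and on along a radius of the free end face, stands beside the pointer at 0 and at each full turn.
- ring_centre (a point): Centre of the steel knurled ring, on its level axis, 120 mm above the bench. 76 mm outside diameter over 30 rounded ridges 2.5 mm high, 26 mm wide. Does not turn with the ring: x along the axis, out of the free end (roughly away from the robot), z up. Loosening moves the rim's top towards -y of this point. Behind it (-x) is a steel barrel 68 mm thick, 71 mm long, on a 130 x 110 mm base.
- ring_top (a point): Highest point of the knurled rim, middle of its width, 158 mm above the bench; axes as ring_centre. Ring and barrel ride on a sprung post: pressed from above they give up to 6 mm straight down (about 3 N at first, 9 N fully down) and spring back. So a straight level stroke of a fingertip along -y, 3 to 4 mm below this free height and up to 30 mm either side of it, turns the ring lightly.
- pointer_tip (a point): Tip of a small dark steel pointer fixed to the barrel just behind the ring, sticking out 48 mm from the axis, 24 degrees above ring_centre's +y direction: 44 mm to +y and 20 mm up. The other barrel has the same pointer.
- hexnut_centre (a point): Centre of the hexagonal steel nut (64 mm across flats, 26 mm wide) of the other barrel, on its level axis 120 mm above the bench; axes as for ring_centre. Same kind of stand, not sprung. To be left alone.
- hexnut (a joint): Turn of the hexagonal nut, rad; 0 at the start, to be left alone.
- jar_centre (a point): Centre of a closed sample jar, 48 mm in diameter, 70 mm high, upright. To be left alone.
- wrench_centre (a point): Middle of a steel wrench lying flat on the bench. To be left alone.
- tray_centre (a point): Centre of a white ceramic tray, 90 x 60 x 20 mm, open on top. To be left alone.

How it is judged:
By the outcome, as a careful person would: the job done as asked, in the order asked, and still so for the second after the job is handed in, with the robot touching nothing.
It also fails if it takes over 72 s, if anything falls off the work surface, if the arm or the gripper's body presses on something with over 40 N, if the wrist force passes 120 N, or if a joint passes its speed limit or range.

## Working session

There is one attempt and no reset: what is moved stays moved. The work goes in short steps, Python scripts to look and compute and a shell command to move; the robot and the scene stay as the last step left them, time stands still between calls to the robot, and variables do not carry over. Pictures are saved under pics/ and viewed, and the job is handed in when it is done.

```bash
mkdir -p pics; ls
python3 - <<'E'
from rig import r
import cv2
s=r.observe()
for k,v in s.items(): print(k,v)
for n in ["scene","side","wrist"]:
    im=r.camera(n); cv2.imwrite(f"pics/{n}0.png",im[:,:,::-1])
    print(n,r.camera_params(n))
E
```

```text
pics
time_s 0.0
joint_pos [-8.56694392 24.45086922  4.23431928 92.05078579 -1.95368172 63.64291936
 -3.84427948]
joint_vel [ 0.08666158 -0.01719168 -0.04987964 -0.0405754  -0.0783758  -0.05028137
 -0.00297038]
joint_efforts [ 7.16691302e-04 -9.49842310e+01  3.76242042e+00 -4.63523841e+01
  1.94300286e-02  1.01335210e-02  2.85131875e-06]
ee_pos [ 6.74564406e-01 -5.08734777e-05  1.94409204e-01]
orientation [-1.79927980e+02  6.73800201e-03  8.99970507e+01]
contact_force [-0.93847614 -0.33516774  0.75798327]
wrist_torque [-0.01411047  0.01237692  0.03529236]
grip_width 0.08553405517966352
scene {'K': array([[432.38929895,   0.        , 276.81402057],
       [  0.        , 432.38929895, 208.18573303],
       [  0.        ,   0.        ,   1.        ]]), 'k1': -0.025907502509618083, 'R': array([[ 0.78643818,  0.61742096,  0.01750284],
       [ 0.44789643, -0.55053584, -0.70448497],
       [-0.42532785,  0.56187333, -0.70950305]]), 't': array([-0.47070592, -0.18210976,  1.50058093])}
side {'K': array([[416.85652097,   0.        , 281.51532672],
       [  0.        , 416.85652097, 210.89919179],
       [  0.        ,   0.        ,   1.        ]]), 'k1': -0.013551945540112454, 'R': array([[-0.89945932, -0.43699845,  0.00229946],
       [-0.2248541 ,  0.45828498, -0.85989273],
       [ 0.37471798, -0.77395557, -0.51046959]]), 't': array([0.54007575, 0.24270799, 0.73479745])}
wrist {'K': array([[371.43324044,   0.        , 275.21395056],
       [  0.        , 371.43324044, 211.77054677],
       [  0.        ,   0.        ,   1.        ]]), 'k1': -0.1016514737126606, 'tool_from_camera': array([[-3.58360119e-04, -9.57785003e-01, -2.87485235e-01,
         7.41404232e-02],
       [ 9.99999902e-01, -4.18044440e-04,  1.46221812e-04,
         4.00425872e-04],
       [-2.60230663e-04, -2.87485154e-01,  9.57785059e-01,
        -1.79227015e-01],
       [ 0.00000000e+00,  0.00000000e+00,  0.00000000e+00,
         1.00000000e+00]])}
```

View pics/scene0.png

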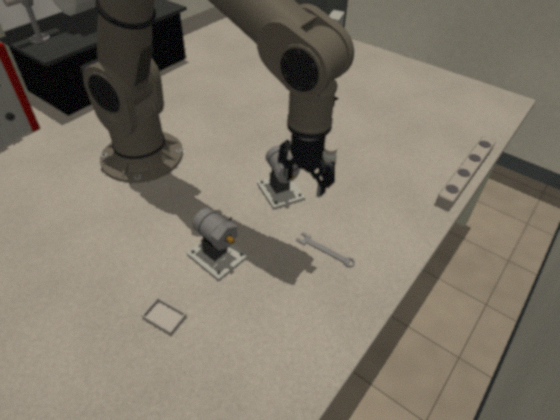

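View pics/side0.png

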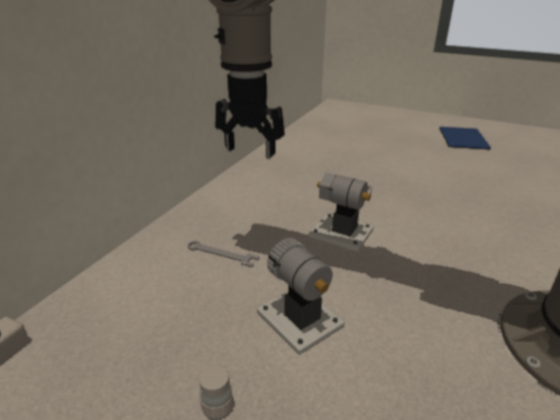

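View pics/wrist0.png

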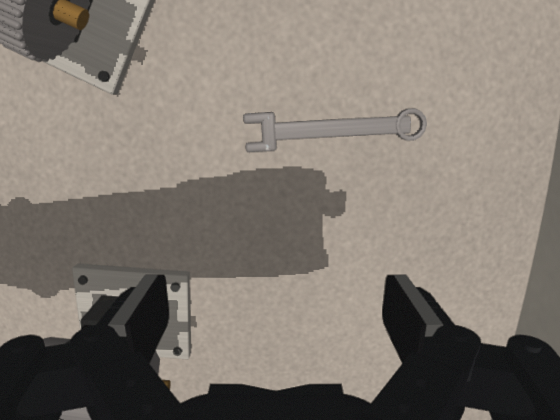

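```bash
cat > h.py <<'E'
import numpy as np, cv2
from rig import r
from scipy.spatial.transform import Rotation as Ro
def tool():
    s=r.observe(); return s, Ro.from_euler('xyz',s['orientation'],degrees=True).as_matrix(), np.array(s['ee_pos'])
def cam(name,pose=None):
    p=r.camera_params(name)
    if name=='wrist':
        if pose is None: _,Rt,pt=tool()
        else: Rt,pt=pose
        T=np.array(p['tool_from_camera']); Rw=Rt@T[:3,:3]; C=Rt@T[:3,3]+pt
        R=Rw.T; t=-R@C
    else: R,t=np.array(p['R']),np.array(p['t'])
    return np.array(p['K']),p['k1'],R,t
def proj(c,X):
    K,k1,R,t=c; q=np.atleast_2d(X)@R.T+t; s=q[:,:2]/q[:,2:]
    s=s*(1+k1*(s**2).sum(1,keepdims=True)); return s*[K[0,0],K[1,1]]+[K[0,2],K[1,2]]
def ray(c,uv):
    K,k1,R,t=c; d=np.array([(uv[0]-K[0,2])/K[0,0],(uv[1]-K[1,2])/K[1,1]]); s=d.copy()
    for _ in range(20): s=d/(1+k1*(s@s))
    v=R.T@np.array([s[0],s[1],1]); return -R.T@t, v/np.linalg.norm(v)
def plane(c,uv,z):
    C,v=ray(c,uv); return C+v*(z-C[2])/v[2]
def tri(obs):
    A=np.zeros((3,3));b=np.zeros(3);P=[]
    for c,uv in obs:
        C,v=ray(c,uv); M=np.eye(3)-np.outer(v,v); A+=M;b+=M@C
    X=np.linalg.solve(A,b); return X,[proj(c,X)[0]-uv for c,uv in obs]
E
python3 - <<'E'
from h import *
W=cam('wrist');S=cam('scene');D=cam('side')
for n,c in (('wrist',W),('scene',S),('side',D)): print(n,ray(c,(280,210))[0].round(3))
for uv in [(30,20),(105,76),(258,132),(83,280),(188,352)]: print('w',uv,plane(W,uv,0.01).round(3))
for uv in [(215,256),(283,192),(165,317),(325,250)]: print('s',uv,plane(S,uv,0.01).round(3))
for uv in [(300,316),(343,230),(220,252),(216,408)]: print('d',uv,plane(D,uv,0.01).round(3))
a=cv2.imread('pics/side0.png')[160:350,230:400]; cv2.imwrite('pics/sidec.png',cv2.resize(a,None,fx=4,fy=3.1,interpolation=cv2.INTER_CUBIC)[:600,:800])
a=cv2.imread('pics/scene0.png')[130:290,170:350]; cv2.imwrite('pics/scenec.png',cv2.resize(a,None,fx=3.7,fy=3.7,interpolation=cv2.INTER_CUBIC))
E
```

```text
wrist [0.675 0.074 0.374]
scene [ 1.09  -0.653  0.945]
side [0.265 0.693 0.583]
w (30, 20) [0.44  0.156 0.01 ]
w (105, 76) [0.513 0.1   0.01 ]
w (258, 132) [0.658 0.045 0.01 ]
w (83, 280) [ 0.459 -0.115  0.01 ]
w (188, 352) [ 0.572 -0.208  0.01 ]
s (215, 256) [ 0.512 -0.165  0.01 ]
s (283, 192) [0.5   0.157 0.01 ]
s (165, 317) [ 0.549 -0.378  0.01 ]
s (325, 250) [0.735 0.043 0.01 ]
d (300, 316) [0.484 0.16  0.01 ]
d (343, 230) [ 0.506 -0.158  0.01 ]
d (220, 252) [0.732 0.055 0.01 ]
d (216, 408) [0.52 0.39 0.01]
```

View pics/sidec.png

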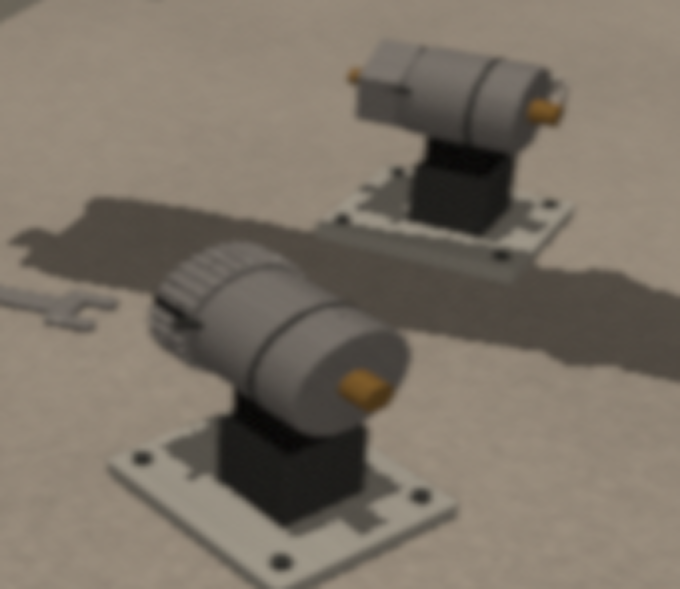

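View pics/scenec.png

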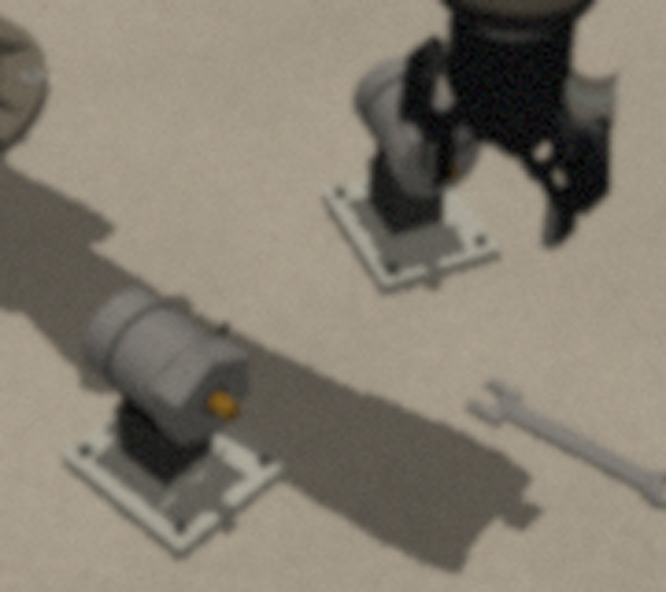

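```bash
python3 -m crank '[{"travel":[0,0,-0.04],"spin":0},{"travel":[0.02,-0.01,-0.04],"spin":6},{"travel":[0.03,-0.02,-0.02],"spin":6},{"travel":[0.03,-0.02,0],"spin":6},{"travel":[0.03,-0.02,0],"spin":5}]' 1 60
python3 - <<'E'
from h import *
s,R,p=tool(); print(s['ee_pos'],s['orientation'],s['time_s'])
cv2.imwrite('pics/w1.png',r.camera('wrist')[:,:,::-1])
E
```

```text
time_s: 0.57
ee_pos: [0.6243, 0.1135, 0.2957]
orientation: [-179.7, 0.3, 65.5]
contact_force: [0.7, 0.7, -0.4]
grip_width: 0.0257
[0.62433153 0.11346751 0.29574168] [-179.72936527    0.32325912   65.49720201] 0.5667
```

View pics/w1.png

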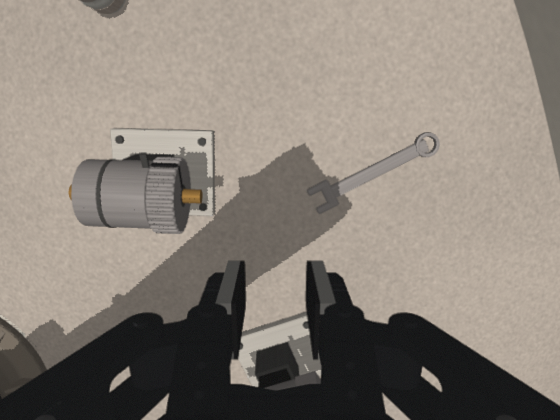

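```bash
python3 -m crank '[{"travel":[0,-0.03,0],"spin":0},{"travel":[0,-0.03,0],"spin":0},{"travel":[0,-0.015,0],"spin":0},{"travel":[0,0,0],"spin":0},{"travel":[0,0,0],"spin":0}]'
python3 - <<'E'
from h import *
s,R,p=tool(); print(s['ee_pos'],s['orientation'],s['time_s'])
im=r.camera('wrist')[:,:,::-1]; cv2.imwrite('pics/w2.png',im)
cv2.imwrite('pics/w2c.png',cv2.resize(im[110:260,130:330],None,fx=4,fy=4,interpolation=cv2.INTER_CUBIC))
np.savez('w2.npz',R=R,p=p)
E
```

```text
time_s: 1.03
ee_pos: [0.5498, 0.1603, 0.2953]
orientation: [-179.5, 0.2, 65.9]
contact_force: [0.3, 0.3, 0.0]
grip_width: -0.0004
[0.54975662 0.16031834 0.29528713] [-1.79544063e+02  1.63409484e-01  6.58790800e+01] 1.0333
```

View pics/w2c.png

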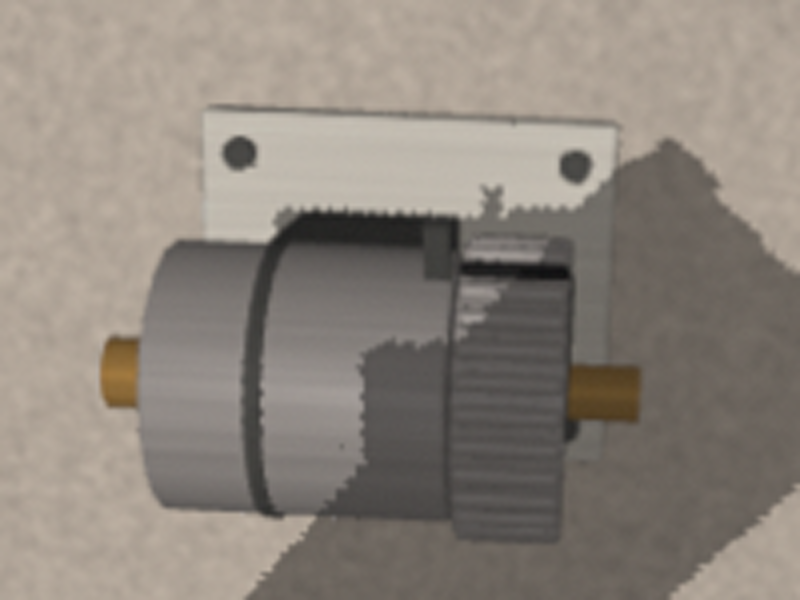

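Run:
```python
from h import *
d=np.load('w2.npz'); W=cam('wrist',(d['R'],d['p']))
q=lambda u,v:(130+(u-1.5)/4,110+(v-1.5)/4)
a=plane(W,q(122,372),.12);b=plane(W,q(605,392),.12);print(a,b)
ax=(b-a)/np.linalg.norm(b-a);print('stud yaw',np.degrees(np.arctan2(ax[1],ax[0])))
e=plane(W,q(207,107),.01),plane(W,q(616,122),.01); v=e[1]-e[0]; yaw=np.degrees(np.arctan2(v[1],v[0]));print('base yaw',yaw,np.linalg.norm(v))
# barrel edges bottom line / ring top edges
y=np.radians((yaw+np.degrees(np.arctan2(ax[1],ax[0])))/2)
for y in (np.radians(yaw),np.arctan2(ax[1],ax[0])):
  X=np.array([np.cos(y),np.sin(y),0]);Y=np.array([-X[1],X[0],0])
  def tang(u,v):
    C,r_=ray(W,q(u,v)); return C@Y,C[2],r_@Y,r_[2]
  t1=tang(515,236);t2=tang(510,541); n=[]
  # normals offset 38mm: signed distance of centre to line; solve centre (y,z)
  A=[];B=[]
  for t,s in((t1,-1),(t2,1)):
    nrm=np.array([-t[3],t[2]])/np.hypot(t[2],t[3]); 
    if nrm[0]*s<0: nrm=-nrm   # pointing to the centre
    A.append(nrm);B.append(nrm@[t[0],t[1]]+.038)
  c=np.linalg.solve(A,B); print('tangent centre y,z',c,'stud y',a@Y,b@Y)
  l=plane(W,q(451,380),.158)@X; rr=plane(W,q(570,380),.158)@X; print('x edges',l,rr)
  xc=(l+rr)/2; cy=c[0]; P=X*xc+Y*cy; print('ring centre',P,'yaw',np.degrees(y))
  # z fixed .12: least squares y
  print('y with z=.12',[ (B[i]-A[i][1]*.12)/A[i][0] for i in (0,1)])
```

```text
[0.43378231 0.18670506 0.12      ] [0.54207549 0.13268935 0.12      ]
stud yaw -26.509628238155923
base yaw -26.45307379988192 0.1274105392209328
tangent centre y,z [0.35936325 0.11722374] stud y 0.36039165376977783 0.3602722026187417
x edges 0.3912477792074464 0.41758809829592364
ring centre [0.52215882 0.14158382 0.        ] yaw -26.45307379988192
y with z=.12 [np.float64(0.3598697769848935), np.float64(0.3604889172081821)]
tangent centre y,z [0.3597587  0.11721555] stud y 0.36069272386268963 0.36069272386268963
x edges 0.3908797850227363 0.417218992860259
ring centre [0.52214503 0.14158672 0.        ] yaw -26.509628238155923
y with z=.12 [np.float64(0.3602668464472595), np.float64(0.3608878046774035)]
```

```bash
cat > st.py <<'E'
from h import *
X=np.array([.8953,-.4455,0]);Y=np.array([.4455,.8953,0]);c=np.array([.5225,.1423,.12])
s,R,p=tool(); d=p-c
f=np.array(s['contact_force'])
print('t',round(s['time_s'],2),'ring xyz mm',(np.array([d@X,d@Y,d[2]])*1000).round(1),'F ring',np.round([f@X,f@Y,f[2]],1),'yaw',np.round(s['orientation'],1))
E
python3 -m crank '[{"travel":[0.002,-0.008,0.03],"spin":2.3},{"travel":[0.002,-0.008,0.03],"spin":0},{"travel":[0,0,0.03],"spin":0},{"travel":[0,0,0.015],"spin":0},{"travel":[0,0,0],"spin":0}]' ; python3 st.py
```

```text
time_s: 1.5
ee_pos: [0.5413, 0.1677, 0.1873]
orientation: [-179.8, 0.0, 63.2]
contact_force: [-0.7, -0.1, -1.2]
grip_width: -0.0003
t 1.5 ring xyz mm [ 5.5 31.1 67.3] F ring [-0.6 -0.4 -1.2] yaw [-179.8    0.    63.2]
```

```bash
python3 -m crank '[{"travel":[0.001,-0.005,0.015],"spin":0},{"travel":[0,0,0.012],"spin":0},{"travel":[0,0,0.004],"spin":0},{"travel":[0,0,0],"spin":0}]' ; python3 st.py
```

```text
time_s: 1.83
ee_pos: [0.5405, 0.1684, 0.1559]
orientation: [-179.8, 0.1, 63.0]
contact_force: [-0.1, -0.4, 0.6]
grip_width: -0.0001
t 1.83 ring xyz mm [ 4.5 31.4 35.9] F ring [ 0.1 -0.4  0.6] yaw [-1.798e+02  1.000e-01  6.300e+01]
```

```bash
python3 -m crank '[{"travel":[0,-0.003,0.001],"spin":-0.5},{"travel":[-0.004,-0.001,0],"spin":0},{"travel":[-0.008,0,0],"spin":0},{"travel":[-0.008,0,0],"spin":0},{"travel":[-0.008,0,0],"spin":0}]' ; python3 st.py; python3 -m crank '[{"travel":[-0.008,0,0],"spin":0},{"travel":[-0.008,0,0],"spin":0},{"travel":[-0.008,0,0],"spin":0},{"travel":[-0.006,0,0],"spin":0},{"travel":[0,0,0],"spin":0}]' ; python3 st.py;python3 - <<'E'
from h import *
im=r.camera('side')[:,:,::-1]; cv2.imwrite('pics/s3.png',cv2.resize(im[190:340,220:380],None,fx=4,fy=4,interpolation=cv2.INTER_CUBIC))
E
```

```text
time_s: 2.25
ee_pos: [0.5257, 0.1443, 0.1577]
orientation: [-179.9, -0.1, 63.6]
contact_force: [0.2, -0.3, -0.3]
grip_width: -0.0002
t 2.25 ring xyz mm [ 2.   3.2 37.7] F ring [ 0.3 -0.2 -0.3] yaw [-1.799e+02 -1.000e-01  6.360e+01]
time_s: 2.67
ee_pos: [0.5101, 0.1114, 0.1589]
orientation: [180.0, -0.1, 63.4]
contact_force: [0.1, -0.4, 0.3]
grip_width: 0.0003
t 2.67 ring xyz mm [  2.7 -33.2  38.9] F ring [ 0.3 -0.3  0.3] yaw [ 1.80e+02 -1.00e-01  6.34e+01]
```

View pics/s3.png

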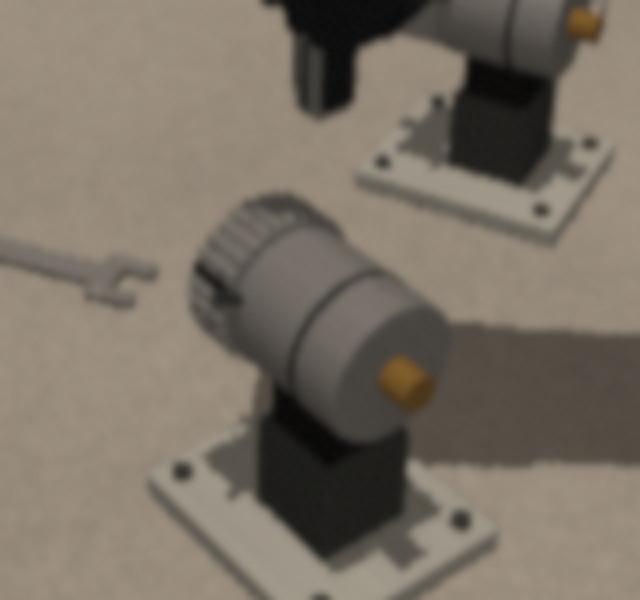

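```bash
python3 -m crank '[{"travel":[0,0,-0.012],"spin":0},{"travel":[0.033,-0.002,0],"spin":0},{"travel":[0.033,0,0],"spin":0},{"travel":[0,0,0.013],"spin":0},{"travel":[0,0,0],"spin":0}]' ; python3 st.py;python3 - <<'E'
from h import *
s,R,p=tool()
im=r.camera('wrist')[:,:,::-1]; cv2.imwrite('pics/w4.png',im);np.savez('w4.npz',R=R,p=p)
E
```

```text
time_s: 3.13
ee_pos: [0.54, 0.1748, 0.159]
orientation: [179.9, -0.2, 63.3]
contact_force: [-1.3, -0.2, -0.6]
grip_width: -0.0002
t 3.13 ring xyz mm [ 1.2 36.8 39. ] F ring [-1.  -0.7 -0.6] yaw [179.9  -0.2  63.3]
```

View pics/w4.png

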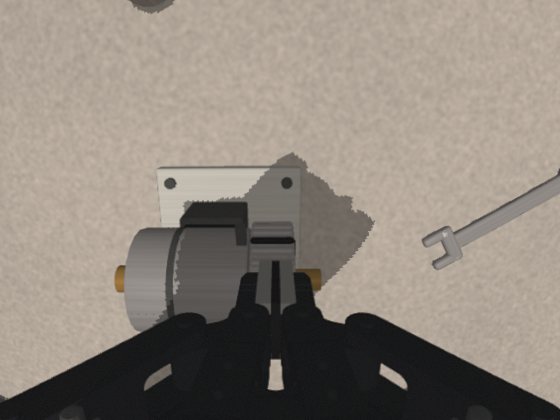

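```bash
cat >> h.py <<'E'
RX=np.array([.8953,-.4455,0]);RY=np.array([.4455,.8953,0]);RC=np.array([.5225,.1423,.12])
def ang(c,uv,rad=.0375):
    C,v=ray(c,uv); d=C-RC; y,z=d@RY,d[2]; a,b=v@RY,v[2]
    A=a*a+b*b;B=y*a+z*b;q=B*B-A*(y*y+z*z-rad**2)
    if q<0: return None
    l=(-B-np.sqrt(q))/A; return np.degrees(np.arctan2(z+l*b,y+l*a)), (d+v*l)@RX
E
python3 - <<'E'
from h import *
d=np.load('w2.npz');print(ang(cam('wrist',(d['R'],d['p'])),(130+513/4,110+270/4)))
d=np.load('w4.npz');print(ang(cam('wrist',(d['R'],d['p'])),(272,240)))
E
```

```text
(np.float64(27.623827163004037), np.float64(-0.000742251969795182))
(np.float64(26.367479524710475), np.float64(-0.000716465390289706))
```

```bash
python3 -m crank '[{"travel":[-0.006,-0.001,0.004],"spin":0},{"travel":[-0.002,0,0.001],"spin":0}]' ; python3 st.py
```

```text
time_s: 3.35
ee_pos: [0.536, 0.1686, 0.1556]
orientation: [179.9, -0.3, 63.4]
contact_force: [-0.0, -0.6, -1.5]
grip_width: 0.0002
t 3.35 ring xyz mm [ 0.4 29.6 35.6] F ring [ 0.2 -0.5 -1.5] yaw [179.9  -0.3  63.4]
```

```bash
python3 -m crank '[{"travel":[-0.010,0,0.0015],"spin":0},{"travel":[-0.010,0,0.0005],"spin":0},{"travel":[-0.010,0,0.0005],"spin":0}]' ; python3 st.py;  python3 -m crank '[{"travel":[-0.010,0,0.0005],"spin":0},{"travel":[-0.010,0,0.0005],"spin":0},{"travel":[-0.006,0,0.0005],"spin":0}]' ; python3 st.py
```

```text
time_s: 3.6
ee_pos: [0.5213, 0.1392, 0.1532]
orientation: [179.9, -0.4, 63.4]
contact_force: [1.4, 0.4, 0.3]
grip_width: 0.0003
t 3.6 ring xyz mm [ 0.3 -3.3 33.2] F ring [1.  1.  0.3] yaw [179.9  -0.4  63.4]
time_s: 3.85
ee_pos: [0.5076, 0.1108, 0.1521]
orientation: [179.8, -0.4, 63.2]
contact_force: [-0.1, -0.5, -0.4]
grip_width: 0.0001
t 3.85 ring xyz mm [  0.7 -34.9  32.1] F ring [ 0.1 -0.5 -0.4] yaw [179.8  -0.4  63.2]
```

```bash
python3 -m crank '[{"travel":[0,0,-0.015],"spin":0},{"travel":[0.032,-0.001,0],"spin":0},{"travel":[0.032,0,0],"spin":0},{"travel":[0,0,0.005],"spin":0},{"travel":[0,0,0.005],"spin":0}]' ; python3 st.py;python3 - <<'E'
from h import *
s,R,p=tool()
im=r.camera('wrist')[:,:,::-1]; cv2.imwrite('pics/w5.png',im);np.savez('w5.npz',R=R,p=p)
cv2.imwrite('pics/w5c.png',cv2.resize(im[180:340,180:380],None,fx=3.5,fy=3.5,interpolation=cv2.INTER_CUBIC))
E
```

```text
time_s: 4.27
ee_pos: [0.536, 0.1642, 0.1597]
orientation: [179.7, -0.5, 62.8]
contact_force: [0.3, -0.6, -1.0]
grip_width: 0.0001
t 4.27 ring xyz mm [ 2.3 25.6 39.7] F ring [ 0.6 -0.4 -1. ] yaw [179.7  -0.5  62.8]
```

View pics/w5c.png

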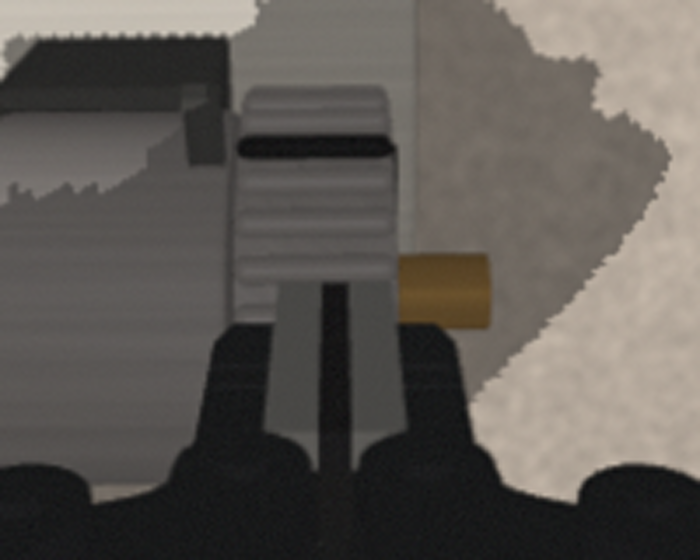

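Run:
```python
from h import *
d=np.load('w5.npz');c=cam('wrist',(d['R'],d['p']));print(ang(c,(270,221.7)))
for dx in (.011,0,-.011): print(proj(c,d['p']+d['R']@[dx,0,0]),proj(c,d['p']+d['R']@[dx,0.01,0]))
s,R,p=tool(); print(proj(cam('side'),p))
im=r.camera('side')[:,:,::-1]; cv2.imwrite('pics/s5.png',cv2.resize(im[150:300,220:380],None,fx=4,fy=4,interpolation=cv2.INTER_CUBIC))
```

```text
(np.float64(26.811557031830713), np.float64(-0.0005263158696709326))
[[275.36025248 229.47441334]] [[294.91722809 229.45931325]]
[[275.36516723 249.42828914]] [[294.58635371 249.4075619 ]]
[[275.36982816 268.67611015]] [[294.25591906 268.65030794]]
[[274.0125391  245.90604753]]
```

View pics/s5.png

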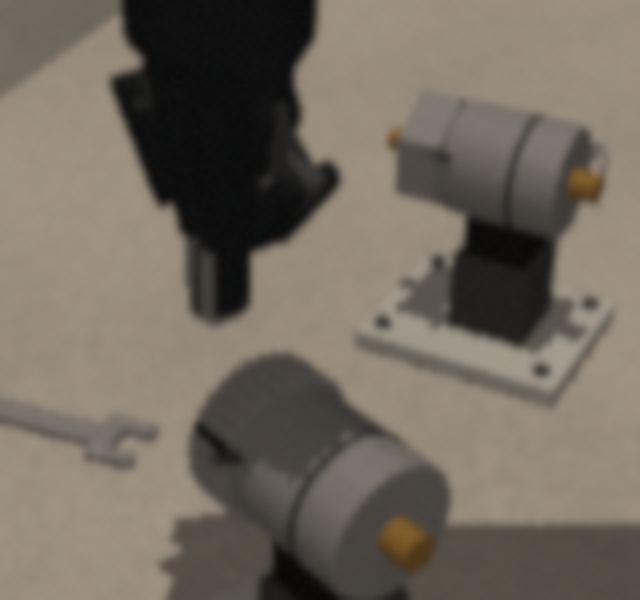

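Run:
```python
from h import *
s,R,p=tool(); c=cam('side'); print(p)
for z in (0,.01,.02,.03): print(z,proj(c,p+[0,0,z]))
print('ring top',proj(c,RC+[0,0,.038]),'ptr',proj(c,RC+RY*.044+[0,0,.020]-RX*.015))
print(proj(c,p+R@np.array([[.011,0,0],[-.011,0,0],[0,.01,0],[0,-.01,0]]).T.reshape(3,4).T[0]) )
W=cam('wrist')
for z in (0,.01,.02,.03): print(z,proj(W,p+R@[.011,0,-z]))
print(tri([(c,(273.8,230)),(W,(275.7,261.4))]))
```

```text
[0.53520684 0.16369528 0.15904529]
0 [[274.35902227 245.63346803]]
0.01 [[274.32154833 240.9179161 ]]
0.02 [[274.28356482 236.13492488]]
0.03 [[274.2450617  231.28308963]]
ring top [[286.18429321 241.64703351]] ptr [[271.3579263  263.18314064]]
[[269.21929904 247.80299757]]
0 [[275.36195001 229.47344472]]
0.01 [[275.38101084 236.32809448]]
0.02 [[275.40218626 243.94609762]]
0.03 [[275.42584226 252.46013378]]
(array([0.53659389, 0.16848054, 0.19240848]), [array([-1.5685372 ,  0.82852883]), array([-2.17429294,  6.66993906])])
```

Run:
```python
from h import *
c=cam('side'); 
for z in (.195,.208,.22,.23,.24): print(z,proj(c,np.array([[.675-.043,0,z],[.675+.043,0,z]])).round(0).tolist())
im=cv2.imread('pics/side0.png'); cv2.imwrite('pics/s0c.png',cv2.resize(im[80:170,200:300],None,fx=5,fy=5,interpolation=cv2.INTER_CUBIC))
```

```text
0.195 [[268.0, 179.0], [233.0, 171.0]]
0.208 [[268.0, 173.0], [233.0, 166.0]]
0.22 [[268.0, 168.0], [232.0, 160.0]]
0.23 [[268.0, 163.0], [232.0, 156.0]]
0.24 [[268.0, 159.0], [232.0, 152.0]]
```

View pics/s0c.png

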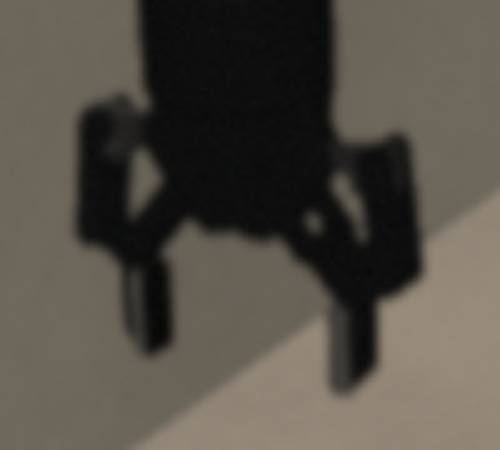

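```bash
python3 -m crank '[{"travel":[0.005,-0.002,0.012],"spin":-0.6},{"travel":[0.002,0,0.012],"spin":0},{"travel":[0,0,0],"spin":0}]' ; python3 st.py;python3 - <<'E'
from h import *
im=r.camera('side')[:,:,::-1]; cv2.imwrite('pics/s6.png',cv2.resize(im[150:300,220:380],None,fx=4,fy=4,interpolation=cv2.INTER_CUBIC))
E
```

```text
time_s: 4.62
ee_pos: [0.5364, 0.1693, 0.1335]
orientation: [179.7, -0.4, 63.3]
contact_force: [-0.5, -0.5, 0.4]
grip_width: 0.0001
t 4.62 ring xyz mm [ 0.4 30.3 13.5] F ring [-0.3 -0.7  0.4] yaw [179.7  -0.4  63.3]
```

View pics/s6.png

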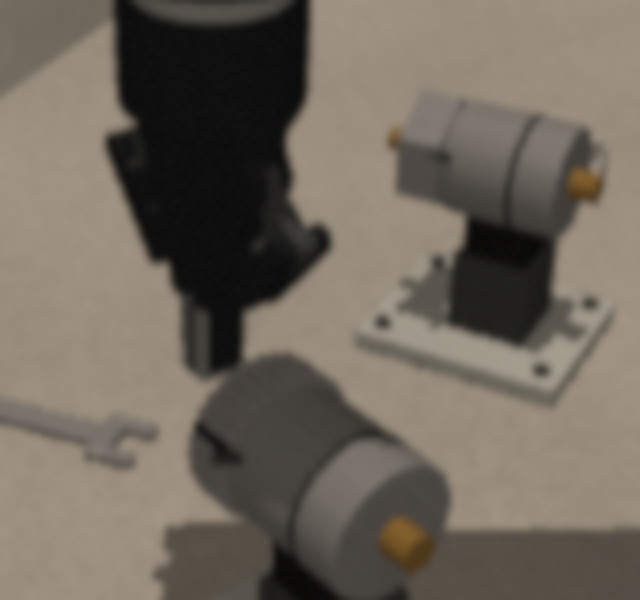

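Run:
```python
from h import *
c=cam('side'); s,R,p=tool()
f=lambda P:((proj(c,P)-[220,150])*4).round(0).tolist()
for off in (.030,.0315,.034):
  print(off,[f(p+R@[dx,dy,-off])[0] for dx in(.011,-.011) for dy in(-.012,.012)])
th=np.radians(np.arange(0,181,15))
for x in(-.013,.013): print(x,f(np.array([RC+RX*x+RY*.038*np.cos(t)+[0,0,.038*np.sin(t)] for t in th])))
```

```text
0.03 [[205.0, 401.0], [173.0, 374.0], [246.0, 383.0], [213.0, 357.0]]
0.0315 [[205.0, 398.0], [173.0, 371.0], [247.0, 380.0], [213.0, 354.0]]
0.034 [[205.0, 393.0], [172.0, 367.0], [247.0, 375.0], [213.0, 350.0]]
-0.013 [[214.0, 482.0], [216.0, 463.0], [223.0, 443.0], [234.0, 423.0], [249.0, 405.0], [265.0, 390.0], [283.0, 380.0], [300.0, 375.0], [316.0, 374.0], [329.0, 379.0], [339.0, 389.0], [345.0, 402.0], [346.0, 418.0]]
0.013 [[180.0, 453.0], [182.0, 434.0], [188.0, 414.0], [199.0, 395.0], [213.0, 378.0], [229.0, 363.0], [247.0, 353.0], [264.0, 348.0], [280.0, 348.0], [293.0, 353.0], [303.0, 363.0], [309.0, 376.0], [310.0, 392.0]]
```

```bash
python3 -m crank '[{"travel":[-0.015,0,0],"spin":0},{"travel":[-0.015,0,0],"spin":0},{"travel":[0,0,0.002],"spin":0},{"travel":[0,0,0.001],"spin":0}]' ; python3 st.py;python3 -m crank '[{"travel":[0,0,0.002],"spin":0}]'|tail -2;python3 st.py;python3 -m crank '[{"travel":[0,0,0.002],"spin":0}]'|tail -2;python3 st.py
python3 - <<'E'
from h import *
im=r.camera('side')[:,:,::-1]; cv2.imwrite('pics/s7.png',cv2.resize(im[150:300,220:380],None,fx=4,fy=4,interpolation=cv2.INTER_CUBIC))
E
```

```text
time_s: 5.0
ee_pos: [0.5216, 0.139, 0.131]
orientation: [179.7, -0.4, 63.2]
contact_force: [0.5, 1.0, -0.5]
grip_width: 0.0001
t 5.0 ring xyz mm [ 0.6 -3.3 11. ] F ring [ 0.   1.1 -0.5] yaw [179.7  -0.4  63.2]
contact_force: [0.2, 1.1, 0.7]
grip_width: -0.0002
t 5.08 ring xyz mm [ 1.1 -3.8  9.4] F ring [-0.3  1.1  0.7] yaw [179.7  -0.4  63.2]
contact_force: [0.3, -0.5, -0.2]
grip_width: -0.0
t 5.17 ring xyz mm [ 1.2 -3.9  7.5] F ring [ 0.5 -0.3 -0.2] yaw [179.7  -0.4  63.1]
```

View pics/s7.png

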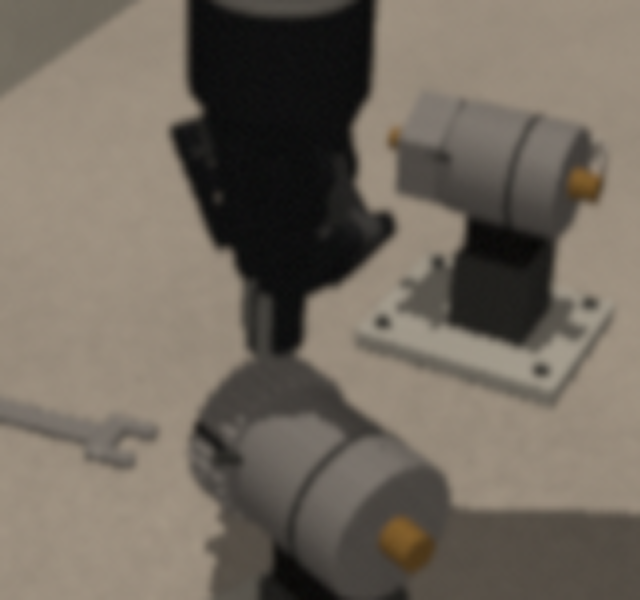

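```bash
python3 -m crank '[{"travel":[0.003,-0.002,0.001],"spin":0},{"travel":[0,0,0.001],"spin":0}]'|tail -2;python3 st.py;python3 -m crank '[{"travel":[0,0,0.002],"spin":0}]'|tail -2;python3 st.py;python3 -m crank '[{"travel":[0,0,0.002],"spin":0}]'|tail -2;python3 st.py
python3 - <<'E'
from h import *
im=r.camera('side')[:,:,::-1]; a=cv2.resize(im[190:290,230:330],None,fx=4,fy=4,interpolation=cv2.INTER_CUBIC)
im=r.camera('wrist')[:,:,::-1]; b=cv2.resize(im[200:350,200:350],(400,400),interpolation=cv2.INTER_CUBIC)
cv2.imwrite('pics/s8.png',np.hstack([a,b]))
E
```

```text
contact_force: [-0.9, -0.2, 0.2]
grip_width: 0.0001
t 5.38 ring xyz mm [-1.  -0.1  5.1] F ring [-0.7 -0.6  0.2] yaw [179.7  -0.4  63.2]
contact_force: [-0.3, -0.0, -0.6]
grip_width: -0.0001
t 5.47 ring xyz mm [-1.   0.4  3.1] F ring [-0.3 -0.1 -0.6] yaw [179.7  -0.5  63.2]
contact_force: [-1.8, -2.0, 3.1]
grip_width: -0.0002
t 5.55 ring xyz mm [-1.1  0.7  0.9] F ring [-0.7 -2.6  3.1] yaw [179.7  -0.5  63.2]
```

View pics/s8.png

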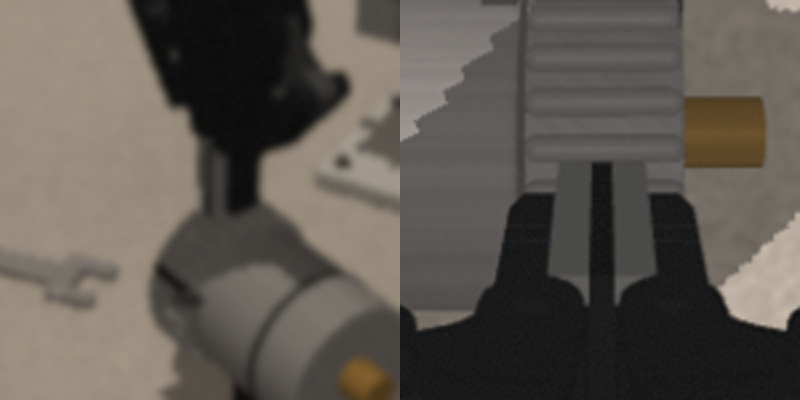

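```bash
python3 -m crank '[{"travel":[0,0.001,-0.008],"spin":0},{"travel":[0.015,0,0],"spin":0},{"travel":[0.014,0,0.004],"spin":0},{"travel":[0,0,0.006],"spin":0},{"travel":[0,0,0.001],"spin":0}]'|tail -2;python3 st.py;python3 - <<'E'
from h import *
s,R,p=tool()
im=r.camera('wrist')[:,:,::-1]; cv2.imwrite('pics/w9.png',im);np.savez('w9.npz',R=R,p=p)
E
```

```text
contact_force: [-0.0, 0.1, -0.2]
grip_width: 0.0
t 6.07 ring xyz mm [ 0.7 32.4 -0.8] F ring [-0.1  0.1 -0.2] yaw [179.7  -0.5  63.2]
```

View pics/w9.png

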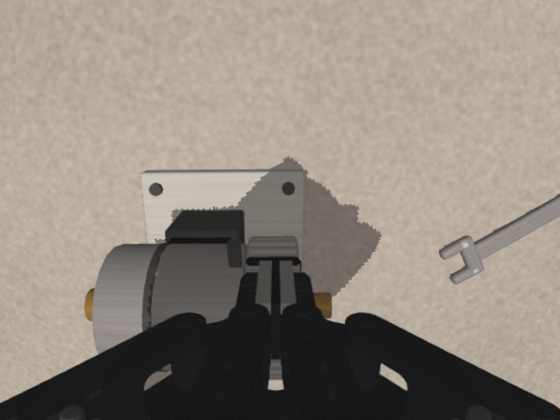

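```bash
python3 -m crank '[{"travel":[-0.008,0,0.0012],"spin":0},{"travel":[-0.010,0,0.0003],"spin":0},{"travel":[-0.010,0,0.0002],"spin":0}]'|tail -2;python3 st.py;python3 -m crank '[{"travel":[-0.010,0,0.0002],"spin":0},{"travel":[-0.010,0,0.0002],"spin":0},{"travel":[-0.006,0,0],"spin":0}]'|tail -2;python3 st.py
python3 - <<'E'
from h import *
d=np.load('w9.npz');print(ang(cam('wrist',(d['R'],d['p'])),(272,260)))
im=r.camera('side')[:,:,::-1]; a=cv2.resize(im[190:290,230:330],None,fx=4,fy=4,interpolation=cv2.INTER_CUBIC)
im=r.camera('wrist')[:,:,::-1]; b=cv2.resize(im[200:350,200:350],(400,400),interpolation=cv2.INTER_CUBIC)
cv2.imwrite('pics/s10.png',np.hstack([a,b]))
E
```

```text
contact_force: [-1.1, 2.7, 7.5]
grip_width: 0.0
t 6.37 ring xyz mm [ 0.1  4.9 -2.8] F ring [-2.1  1.9  7.5] yaw [179.6  -0.6  63.4]
contact_force: [-0.5, -0.7, 0.2]
grip_width: 0.0
t 6.62 ring xyz mm [  0.2 -25.6  -2.4] F ring [-0.1 -0.8  0.2] yaw [179.6  -0.7  63.2]
(np.float64(25.52920290979826), np.float64(-0.0010317856789856554))
```

View pics/s10.png

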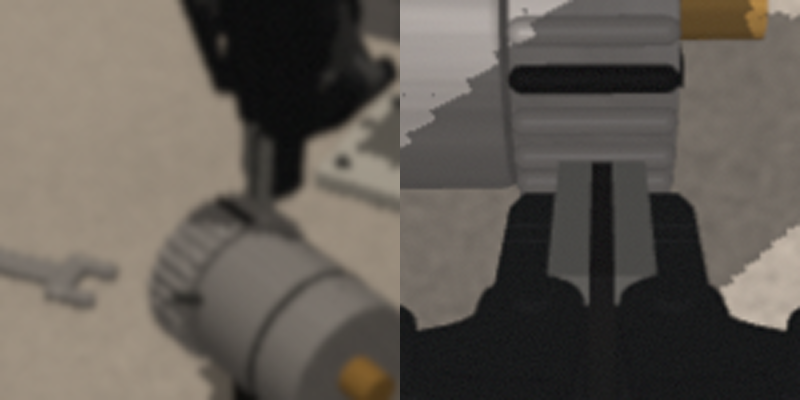

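```bash
cat > m.py <<'E'
from h import *
import sys,subprocess
exec(open('st.py').read())
s,R,p=tool(); im=r.camera('wrist'); cv2.imwrite('pics/%s.png'%sys.argv[1],im[:,:,::-1]); c=cam('wrist',(R,p))
g=cv2.GaussianBlur(cv2.cvtColor(im,cv2.COLOR_RGB2GRAY),(3,3),0); C=ray(c,(280,210))[0]-RC
th=np.arange(-20,160,1.0); out=[]
for t in th:
    a=np.radians(t); n=RY*np.cos(a)+np.array([0,0,np.sin(a)])
    if (C-n*.0375)@n<0.005: continue
    uv=proj(c,np.array([RC+n*.0375+RX*x for x in(-.009,-.003,.003,.009)]))
    if (uv<2).any() or (uv[:,0]>556).any() or (uv[:,1]>416).any(): continue
    out.append((t,[int(g[int(round(v)),int(round(u))]) for u,v in uv]))
print('visible',out[0][0],out[-1][0]); dk=[t for t,v in out if max(v)<32]; print('dark',dk)
E
python3 m.py w11
```

```text
t 6.72 ring xyz mm [  0.4 -25.5  -2.4] F ring [ 0.5 -0.5  1. ] yaw [179.6  -0.7  63.2]
visible -1.0 151.0
dark [np.float64(91.0), np.float64(92.0), np.float64(93.0), np.float64(94.0), np.float64(95.0), np.float64(96.0)]
```

```bash
python3 -m crank '[{"travel":[0,0,-0.010],"spin":0},{"travel":[0.028,0,0],"spin":0},{"travel":[0.028,0,0],"spin":0},{"travel":[0,0,0.006],"spin":0},{"travel":[0,0,0.004],"spin":0}]'|tail -2;python3 st.py
```

```text
contact_force: [-0.0, 0.1, -0.8]
grip_width: 0.0002
t 7.18 ring xyz mm [ 1.5 34.6  1.7] F ring [-0.1  0.1 -0.8] yaw [179.5  -0.8  63.2]
```

```bash
python3 -m crank '[{"travel":[-0.006,-0.001,0.003],"spin":0},{"travel":[-0.010,0,0.001],"spin":0},{"travel":[-0.010,0,0.0002],"spin":0}]'|tail -2;python3 st.py
```

```text
contact_force: [1.0, 2.7, 7.5]
grip_width: 0.0001
t 7.43 ring xyz mm [-0.4  9.5 -3. ] F ring [-0.3  2.9  7.5] yaw [179.5  -0.9  63.4]
```

```bash
python3 -m crank '[{"travel":[-0.010,0.0005,-0.0003],"spin":0},{"travel":[-0.010,0,0.0002],"spin":0},{"travel":[-0.010,0,0.0002],"spin":0},{"travel":[-0.002,0,0],"spin":0}]'|tail -2;python3 m.py w12; python3 -m crank '[{"travel":[0,0,-0.010],"spin":0},{"travel":[0.028,0,0],"spin":0},{"travel":[0.028,0,0],"spin":0},{"travel":[0,0,0.007],"spin":0},{"travel":[0,0,0.004],"spin":0}]'|tail -2;python3 m.py w13
```

```text
contact_force: [-0.2, 0.2, 0.2]
grip_width: -0.0001
t 7.77 ring xyz mm [ -0.  -30.1  -2.1] F ring [-0.2  0.1  0.2] yaw [179.5  -0.9  63.2]
visible 1.0 153.0
dark []
contact_force: [-1.2, -0.4, -0.7]
grip_width: 0.0002
t 8.23 ring xyz mm [ 1.9 27.   1.8] F ring [-0.9 -0.9 -0.7] yaw [179.4  -1.   62.9]
visible -16.0 139.0
dark [np.float64(75.0), np.float64(76.0), np.float64(77.0), np.float64(78.0), np.float64(79.0), np.float64(80.0), np.float64(81.0), np.float64(82.0), np.float64(83.0), np.float64(84.0), np.float64(85.0), np.float64(86.0), np.float64(87.0), np.float64(88.0), np.float64(89.0), np.float64(90.0), np.float64(91.0), np.float64(92.0), np.float64(93.0), np.float64(94.0), np.float64(95.0), np.float64(96.0), np.float64(97.0), np.float64(98.0), np.float64(99.0), np.float64(100.0), np.float64(101.0), np.float64(102.0), np.float64(103.0), np.float64(104.0), np.float64(105.0), np.float64(106.0), np.float64(107.0), np.float64(108.0)]
```

View pics/w12.png

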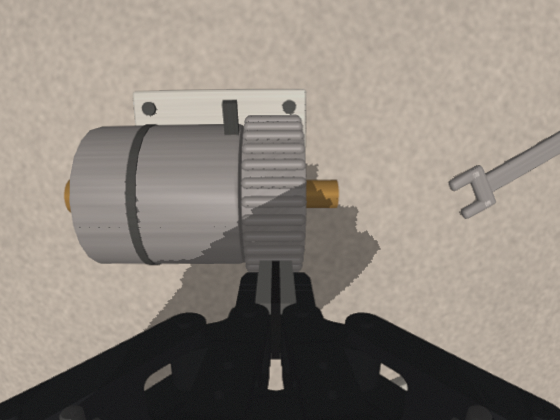

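```bash
python3 -m crank '[{"travel":[0.001,-0.002,0.003],"spin":-0.4},{"travel":[-0.008,0,0.001],"spin":0},{"travel":[-0.010,0,0.0002],"spin":0}]'|tail -2;python3 st.py
```

```text
contact_force: [1.3, 2.6, 7.0]
grip_width: -0.0
t 8.53 ring xyz mm [-0.8 10.9 -2.8] F ring [0.  2.9 7. ] yaw [179.4  -1.1  63.5]
```

```bash
python3 -m crank '[{"travel":[-0.010,0.0005,-0.0002],"spin":0},{"travel":[-0.010,0,0],"spin":0},{"travel":[-0.010,0,0],"spin":0},{"travel":[-0.004,0,0],"spin":0}]'|tail -2;python3 st.py; python3 -m crank '[{"travel":[0,0,-0.010],"spin":0},{"travel":[0.030,-0.001,0],"spin":0},{"travel":[0.030,0,0],"spin":0},{"travel":[0,0,0.006],"spin":0},{"travel":[0,0,0.004],"spin":0}]'|tail -2;python3 st.py
```

```text
contact_force: [0.3, -0.0, -0.5]
grip_width: 0.0
t 8.87 ring xyz mm [ -0.2 -29.1  -1.7] F ring [ 0.3  0.1 -0.5] yaw [179.4  -1.1  63.4]
contact_force: [-0.2, -0.2, 0.3]
grip_width: 0.0001
t 9.28 ring xyz mm [ 1.  28.7  3.8] F ring [-0.1 -0.3  0.3] yaw [179.2  -1.2  63. ]
```

```bash
python3 -m crank '[{"travel":[0.001,-0.001,0.005],"spin":-0.4},{"travel":[-0.008,0,0.001],"spin":0},{"travel":[-0.010,0,0.0002],"spin":0}]'|tail -2;python3 st.py
```

```text
contact_force: [1.9, 3.3, 7.1]
grip_width: 0.0001
t 9.53 ring xyz mm [-0.4 12.6 -2.9] F ring [0.2 3.8 7.1] yaw [179.2  -1.2  63.5]
```

```bash
python3 -m crank '[{"travel":[-0.010,0.0003,-0.0002],"spin":0},{"travel":[-0.010,0,0],"spin":0},{"travel":[-0.010,0,0],"spin":0},{"travel":[-0.006,0,0],"spin":0}]'|tail -2;python3 m.py w14; python3 -m crank '[{"travel":[0,0,-0.010],"spin":0},{"travel":[0.030,-0.001,0],"spin":0},{"travel":[0.030,0,0],"spin":0},{"travel":[0,0,0.007],"spin":0},{"travel":[0,0,0.004],"spin":0}]'|tail -2;python3 m.py w15 | cut -c1-300
```

```text
contact_force: [-0.2, -0.3, -0.0]
grip_width: 0.0001
t 9.87 ring xyz mm [ -0.1 -29.6  -2. ] F ring [-0.  -0.4 -0. ] yaw [179.2  -1.3  63.4]
visible 1.0 153.0
dark []
contact_force: [-0.5, 0.2, -0.8]
grip_width: 0.0001
t 10.33 ring xyz mm [ 1.  28.7  2.2] F ring [-0.5 -0.1 -0.8] yaw [179.1  -1.3  63. ]
visible -16.0 139.0
dark [np.float64(74.0), np.float64(75.0), np.float64(76.0), np.float64(77.0), np.float64(78.0), np.float64(79.0), np.float64(80.0), np.float64(81.0), np.float64(82.0), np.float64(83.0), np.float64(84.0), np.float64(85.0), np.float64(86.0), np.float64(87.0), np.float64(88.0), np.float64(89.0), np.flo
```

Stroke 5.

```bash
python3 -m crank '[{"travel":[0.001,-0.001,0.0035],"spin":-0.4},{"travel":[-0.008,0,0.001],"spin":0},{"travel":[-0.010,0,0.0002],"spin":0}]'|tail -2;python3 st.py
```

```text
contact_force: [2.7, 3.2, 6.1]
grip_width: -0.0002
t 10.63 ring xyz mm [-0.4 12.4 -2.9] F ring [0.9 4.  6.1] yaw [179.1  -1.4  63.6]
```

```bash
python3 -m crank '[{"travel":[-0.010,0.0003,-0.0002],"spin":0},{"travel":[-0.010,0,0],"spin":0},{"travel":[-0.010,0,0],"spin":0},{"travel":[-0.006,0,0],"spin":0}]'|tail -2;python3 m.py w16; python3 -m crank '[{"travel":[0,0,-0.010],"spin":0},{"travel":[0.030,-0.001,0],"spin":0},{"travel":[0.030,0,0],"spin":0},{"travel":[0,0,0.006],"spin":0},{"travel":[0,0,0.004],"spin":0}]'|tail -2;python3 m.py w17 | cut -c1-300
```

```text
contact_force: [-0.2, 1.1, 0.4]
grip_width: 0.0002
t 10.97 ring xyz mm [  0.  -29.3  -1.9] F ring [-0.7  0.9  0.4] yaw [179.1  -1.4  63.4]
visible 1.0 153.0
dark [np.float64(21.0), np.float64(22.0), np.float64(23.0)]
contact_force: [0.2, -0.3, -0.8]
grip_width: -0.0002
t 11.43 ring xyz mm [ 1.  29.3  3.5] F ring [ 0.3 -0.2 -0.8] yaw [179.   -1.5  63.1]
visible -16.0 140.0
dark [np.float64(20.0), np.float64(21.0), np.float64(22.0), np.float64(23.0), np.float64(24.0), np.float64(25.0), np.float64(26.0), np.float64(75.0), np.float64(76.0), np.float64(77.0), np.float64(78.0), np.float64(79.0), np.float64(80.0), np.float64(81.0), np.float64(82.0), np.float64(83.0), np.flo
```

View pics/w17.png

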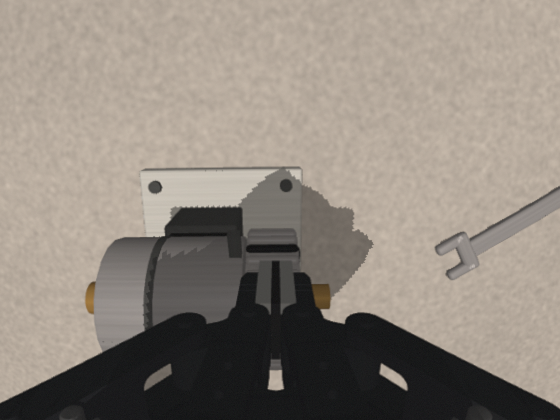

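```bash
python3 -m crank '[{"travel":[0.001,-0.001,0.0045],"spin":-0.4},{"travel":[-0.008,0,0.001],"spin":0},{"travel":[-0.010,0,0.0002],"spin":0}]'|tail -2;python3 st.py
```

```text
contact_force: [1.6, 2.9, 7.1]
grip_width: 0.0
t 11.73 ring xyz mm [-0.4 13.  -3. ] F ring [0.2 3.3 7.1] yaw [179.   -1.5  63.6]
```

```bash
python3 -m crank '[{"travel":[-0.010,0.0003,-0.0002],"spin":0},{"travel":[-0.010,0,0],"spin":0},{"travel":[-0.010,0,0],"spin":0},{"travel":[-0.006,0,0],"spin":0}]'|tail -2;python3 m.py w18; python3 -m crank '[{"travel":[0,0,-0.010],"spin":0},{"travel":[0.030,-0.001,0],"spin":0},{"travel":[0.030,0,0],"spin":0},{"travel":[0,0,0.006],"spin":0},{"travel":[0,0,0.004],"spin":0}]'|tail -2;python3 st.py
```

```text
contact_force: [-0.8, -0.1, -0.6]
grip_width: -0.0
t 12.07 ring xyz mm [ -0.  -28.8  -2.3] F ring [-0.6 -0.4 -0.6] yaw [178.9  -1.6  63.5]
visible 1.0 153.0
dark [np.float64(91.0), np.float64(92.0), np.float64(93.0), np.float64(94.0), np.float64(95.0)]
contact_force: [0.0, -0.5, -0.4]
grip_width: 0.0001
t 12.53 ring xyz mm [ 1.  29.7  3.2] F ring [ 0.2 -0.4 -0.4] yaw [178.8  -1.6  63.1]
```

Stroke 6 put the line at 93°, about 427° turned in all. Stroke 7.

```bash
python3 -m crank '[{"travel":[0.001,-0.001,0.0043],"spin":-0.4},{"travel":[-0.008,0,0.001],"spin":0},{"travel":[-0.010,0,0.0002],"spin":0}]'|tail -2;python3 st.py
```

```text
contact_force: [1.7, 3.0, 6.8]
grip_width: 0.0002
t 12.78 ring xyz mm [-0.4 13.8 -2.9] F ring [0.2 3.5 6.8] yaw [178.8  -1.7  63.7]
```

```bash
python3 -m crank '[{"travel":[-0.010,0.0003,-0.0002],"spin":0},{"travel":[-0.010,0,0],"spin":0},{"travel":[-0.010,0,0],"spin":0},{"travel":[-0.006,0,0],"spin":0}]'|tail -2;python3 st.py; python3 -m crank '[{"travel":[0,0,-0.010],"spin":0},{"travel":[0.030,-0.001,0],"spin":0},{"travel":[0.030,0,0],"spin":0},{"travel":[0,0,0.006],"spin":0},{"travel":[0,0,0.004],"spin":0}]'|tail -2;python3 st.py
```

```text
contact_force: [0.8, -0.2, -0.2]
grip_width: -0.0004
t 13.12 ring xyz mm [  0.  -28.2  -2.3] F ring [ 0.8  0.2 -0.2] yaw [178.8  -1.7  63.6]
contact_force: [-0.2, -1.1, 0.5]
grip_width: 0.0001
t 13.53 ring xyz mm [ 1.2 28.1  3.8] F ring [ 0.3 -1.1  0.5] yaw [178.7  -1.7  63.1]
```

Stroke 8.

```bash
python3 -m crank '[{"travel":[0.001,-0.001,0.0048],"spin":-0.4},{"travel":[-0.008,0,0.001],"spin":0},{"travel":[-0.010,0,0.0002],"spin":0}]'|tail -2;python3 st.py
```

```text
contact_force: [1.9, 2.5, 7.2]
grip_width: 0.0
t 13.78 ring xyz mm [-0.1 11.8 -2.7] F ring [0.6 3.1 7.2] yaw [178.7  -1.8  63.7]
```

```bash
python3 -m crank '[{"travel":[-0.010,0,0],"spin":0},{"travel":[-0.010,0,0],"spin":0},{"travel":[-0.010,0,0],"spin":0},{"travel":[-0.006,0,0],"spin":0}]'|tail -2;python3 st.py; python3 -m crank '[{"travel":[0,0,-0.010],"spin":0},{"travel":[0.030,-0.001,0],"spin":0},{"travel":[0.030,0,0],"spin":0},{"travel":[0,0,0.006],"spin":0},{"travel":[0,0,0.004],"spin":0}]'|tail -2;python3 st.py
```

```text
contact_force: [0.2, 0.0, 0.7]
grip_width: -0.0002
t 14.12 ring xyz mm [  0.2 -30.4  -2.4] F ring [0.2 0.1 0.7] yaw [178.6  -1.8  63.5]
contact_force: [-0.5, -0.4, -0.5]
grip_width: -0.0002
t 14.53 ring xyz mm [ 1.4 25.9  3.6] F ring [-0.3 -0.5 -0.5] yaw [178.6  -1.8  63. ]
```

```bash
python3 -m crank '[{"travel":[0.004,-0.0015,0.0046],"spin":-0.4},{"travel":[-0.008,0,0.001],"spin":0},{"travel":[-0.010,0,0.0002],"spin":0}]'|tail -2;python3 st.py
```

```text
contact_force: [2.1, 3.3, 7.3]
grip_width: 0.0004
t 14.78 ring xyz mm [-0.4 13.1 -2.7] F ring [0.4 3.9 7.3] yaw [178.5  -1.9  63.6]
```

```bash
python3 -m crank '[{"travel":[-0.010,0.0003,0],"spin":0},{"travel":[-0.010,0,0],"spin":0},{"travel":[-0.010,0,0],"spin":0},{"travel":[-0.006,0,0],"spin":0}]'|tail -2;python3 st.py; python3 -m crank '[{"travel":[0,0,-0.010],"spin":0},{"travel":[0.030,-0.001,0],"spin":0},{"travel":[0.030,0,0],"spin":0},{"travel":[0.002,0,0.006],"spin":0},{"travel":[0,0,0.004],"spin":0}]'|tail -2;python3 m.py w20|cut -c1-200
python3 - <<'E'
from h import *
im=r.camera('side')[:,:,::-1]; a=cv2.resize(im[190:290,230:330],None,fx=4,fy=4,interpolation=cv2.INTER_CUBIC)
im=r.camera('wrist')[:,:,::-1]; b=cv2.resize(im[180:330,200:350],(400,400),interpolation=cv2.INTER_CUBIC)
cv2.imwrite('pics/s20.png',np.hstack([a,b]))
E
```

```text
contact_force: [0.3, -0.2, -0.5]
grip_width: 0.0001
t 15.12 ring xyz mm [ -0.  -28.3  -2.5] F ring [ 0.4 -0.  -0.5] yaw [178.5  -2.   63.5]
contact_force: [-0.2, -0.4, -1.1]
grip_width: -0.0003
t 15.53 ring xyz mm [ 1.  30.1  3.7] F ring [-0.  -0.4 -1.1] yaw [178.4  -1.9  63. ]
visible -16.0 140.0
dark [np.float64(74.0), np.float64(75.0), np.float64(76.0), np.float64(77.0), np.float64(78.0), np.float64(79.0), np.float64(80.0), np.float64(81.0), np.float64(82.0), np.float64(83.0), np.float64(84.
```

View pics/s20.png

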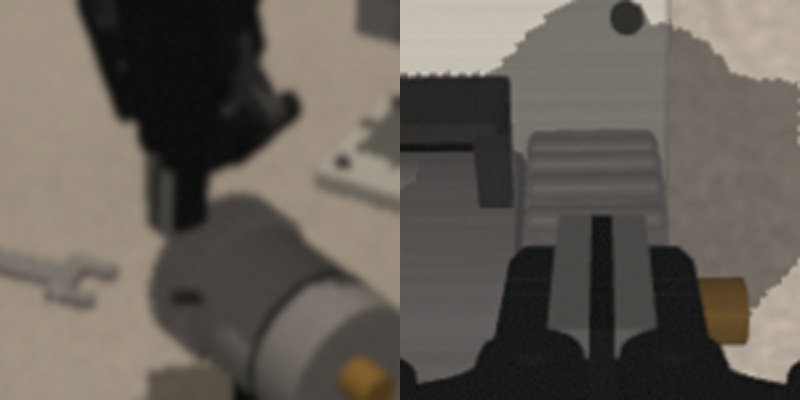

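```bash
python3 -m crank '[{"travel":[0.001,-0.001,0.0047],"spin":-0.4},{"travel":[-0.008,0,0.001],"spin":0},{"travel":[-0.010,0,0.0002],"spin":0}]'|tail -2;python3 st.py; python3 -m crank '[{"travel":[-0.010,0.0003,0],"spin":0},{"travel":[-0.008,0,0],"spin":0},{"travel":[-0.002,0,0],"spin":0},{"travel":[0,0,0],"spin":0}]'|tail -2;python3 m.py w21
```

```text
contact_force: [1.6, 3.4, 7.3]
grip_width: 0.0
t 15.93 ring xyz mm [ 0.3 11.7 -2.6] F ring [-0.1  3.7  7.3] yaw [178.4  -2.   63.5]
contact_force: [-2.3, 1.3, 4.3]
grip_width: -0.0001
t 16.27 ring xyz mm [  0.6 -14.4  -1.9] F ring [-2.7  0.2  4.3] yaw [178.4  -2.1  63.3]
visible -3.0 150.0
dark [np.float64(11.0), np.float64(12.0)]
```

View pics/w21.png

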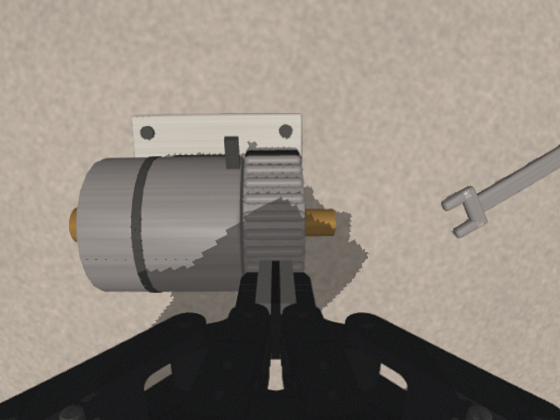

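```bash
python3 -m crank '[{"travel":[-0.004,0,0.0003],"spin":0},{"travel":[-0.002,0,0],"spin":0},{"travel":[0,0,0],"spin":0}]'|tail -2;python3 m.py w22; python3 -m crank '[{"travel":[0,0,-0.012],"spin":0},{"travel":[0.024,-0.001,0],"spin":0},{"travel":[0.024,0,0],"spin":0},{"travel":[0,0,0],"spin":0}]'|tail -2;python3 m.py w23|cut -c 1-200
```

```text
contact_force: [0.1, 0.2, -0.2]
grip_width: 0.0002
t 16.57 ring xyz mm [  0.7 -24.4  -2. ] F ring [ 0.   0.2 -0.2] yaw [178.4  -2.   63.1]
visible 0.0 153.0
dark [np.float64(22.0), np.float64(23.0)]
contact_force: [-1.7, 0.3, 0.5]
grip_width: 0.0
t 16.95 ring xyz mm [ 0.5 21.5 11.8] F ring [-1.6 -0.4  0.5] yaw [178.4  -1.9  62.9]
visible -13.0 143.0
dark [np.float64(21.0), np.float64(22.0), np.float64(23.0), np.float64(24.0), np.float64(25.0), np.float64(26.0), np.float64(93.0), np.float64(94.0), np.float64(95.0), np.float64(96.0), np.float64(97.
```

View pics/w23.png

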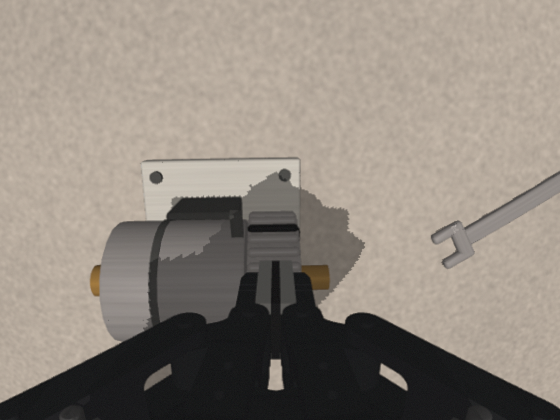

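Run:
```python
from h import *
s,R,p=tool()
def meas(f,R,p):
    im=cv2.imread(f); c=cam('wrist',(R,p)); g=cv2.GaussianBlur(cv2.cvtColor(im,cv2.COLOR_BGR2GRAY),(3,3),0).astype(np.float32)
    th=np.arange(10,40,.25); prof=[]
    for t in th:
        a=np.radians(t); n=RY*np.cos(a)+np.array([0,0,np.sin(a)])
        uv=proj(c,np.array([RC+n*.0378+RX*x for x in np.linspace(-.009,.009,9)])).astype(np.float32)
        prof.append(np.median(cv2.remap(g,uv[None,:,0],uv[None,:,1],1)))
    prof=np.array(prof); w=np.clip(prof.max()*.55-prof,0,None); return (w*th).sum()/w.sum(), prof.min()
for k in ('w2','w4','w5','w9'):
    d=np.load(k+'.npz'); print(k,meas(f'pics/{k}.png',d['R'],d['p']))
print('now',meas('pics/w23.png',R,p))
```

```text
w2 (np.float64(28.193481519850724), np.float32(30.8125))
w4 (np.float64(26.732644683560387), np.float32(20.49707))
w5 (np.float64(26.823199785159105), np.float32(21.125))
w9 (np.float64(24.374624757576164), np.float32(22.5))
now (np.float64(27.95985013137499), np.float32(20.8125))
```

```bash
cat > mm.py <<'E'
from h import *
def meas(im,R,p):
    c=cam('wrist',(R,p)); g=cv2.cvtColor(im,cv2.COLOR_BGR2GRAY).astype(np.float32)
    th=np.arange(10,36,.25); prof=[]
    for t in th:
        a=np.radians(t); n=RY*np.cos(a)+np.array([0,0,np.sin(a)])
        uv=proj(c,np.array([RC+n*.0378+RX*x for x in np.linspace(-.009,.009,9)])).astype(np.float32)
        prof.append(np.median(cv2.remap(g,uv[None,:,0],uv[None,:,1],1)))
    prof=np.array(prof); d=th[prof<45]; return d.min(),d.max(),d.mean()
E
python3 - <<'E'
from mm import *
s,R,p=tool()
for k in ('w2','w4','w5','w9'):
    d=np.load(k+'.npz'); print(k,meas(cv2.imread(f'pics/{k}.png'),d['R'],d['p']))
print('now',meas(cv2.imread('pics/w23.png'),R,p))
a=[cv2.resize(cv2.imread(f'pics/{k}.png')[v:v+80,u:u+80],(390,390),interpolation=cv2.INTER_CUBIC) for k,u,v in(('w4',225,200),('w23',225,190))]
cv2.imwrite('pics/cmp.png',np.hstack(a))
E
```

```text
w2 (np.float64(24.5), np.float64(31.25), np.float64(27.875))
w4 (np.float64(23.0), np.float64(30.5), np.float64(26.75))
w5 (np.float64(23.0), np.float64(30.75), np.float64(26.875))
w9 (np.float64(22.75), np.float64(26.0), np.float64(24.375))
now (np.float64(24.25), np.float64(31.75), np.float64(28.0))
```

View pics/cmp.png

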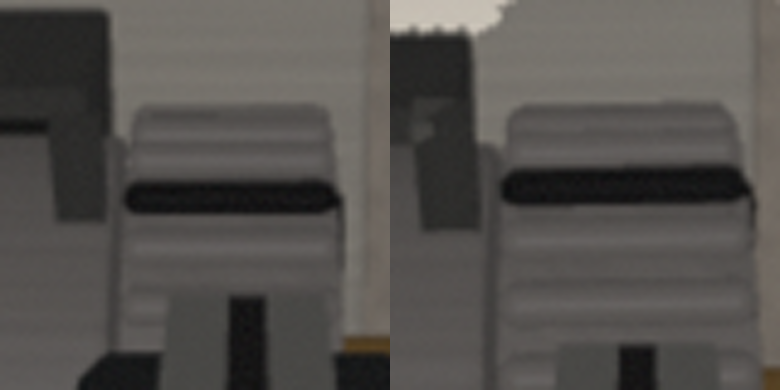

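```bash
python3 -m crank '[{"travel":[0.006,0,0],"spin":0},{"travel":[0,0,0],"spin":0},{"travel":[0,0,0],"spin":0}]'|tail -2
python3 - <<'E'
from mm import *
for i in range(3):
    s,R,p=tool(); im=r.camera('wrist')[:,:,::-1].copy()
    d=(p-RC); print(d@RX,d@RY,d[2],meas(im,R,p))
cv2.imwrite('pics/w24.png',im); np.savez('w24.npz',R=R,p=p)
a=[cv2.resize(cv2.imread(f'pics/{k}.png')[v:v+80,u:u+80],(390,390),interpolation=cv2.INTER_CUBIC) for k,u,v in(('w4',225,200),('w24',225,190))]
cv2.imwrite('pics/cmp2.png',np.hstack(a))
E
```

```text
contact_force: [0.3, -0.8, -0.7]
grip_width: 0.0001
0.0006033163103974055 0.024010811736080613 0.010773860688343462 (np.float64(19.75), np.float64(27.75), np.float64(23.75))
0.0005787881493525873 0.024127524298355633 0.01083008728510515 (np.float64(19.5), np.float64(27.75), np.float64(23.625))
0.0006106426352192693 0.024115402834104176 0.01088867787427697 (np.float64(19.75), np.float64(27.75), np.float64(23.75))
```

View pics/cmp2.png

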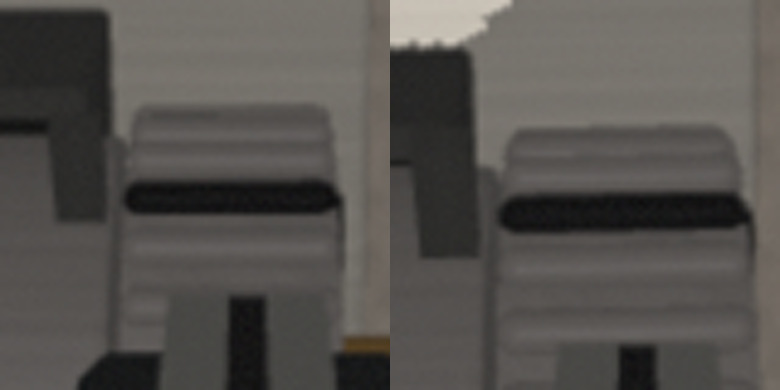

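```bash
python3 -m crank '[{"travel":[0.003,0.002,-0.028],"spin":0},{"travel":[0,0,0],"spin":0},{"travel":[0,0,0],"spin":0},{"travel":[0,0,0],"spin":0}]'|tail -2
python3 - <<'E'
from mm import *
for i in range(3):
    s,R,p=tool(); im=r.camera('wrist')[:,:,::-1].copy()
    d=(p-RC); print(d@RX,d@RY,d[2],meas(im,R,p))
cv2.imwrite('pics/w25.png',im); np.savez('w25.npz',R=R,p=p)
for k in('w4','w5','w25'):
    d=np.load(k+'.npz'); c=cam('wrist',(d['R'],d['p']))
    tip=[RC+RX*x+(RY*np.cos(np.radians(24))+np.array([0,0,np.sin(np.radians(24))]))*.048 for x in(-.015,-.018,-.021)]
    print(k,proj(c,np.array(tip)).round(1).tolist(), proj(c,RC+(RY*np.cos(np.radians(24))+np.array([0,0,np.sin(np.radians(24))]))*.0375).round(1))
a=[cv2.resize(cv2.imread(f'pics/{k}.png')[v:v+80,u:u+80],(390,390),interpolation=cv2.INTER_CUBIC) for k,u,v in(('w5',225,180),('w25',225,180))]
cv2.imwrite('pics/cmp3.png',np.hstack(a))
E
```

```text
contact_force: [1.1, -0.4, 0.5]
grip_width: -0.0001
0.0022372024079963864 0.024951056165034385 0.04010794183182875 (np.float64(19.75), np.float64(28.0), np.float64(23.875))
0.002080880011090914 0.02472221705347812 0.03975698354403437 (np.float64(19.75), np.float64(28.0), np.float64(23.875))
0.001882828928976473 0.024633619698068192 0.03945952224131982 (np.float64(19.75), np.float64(28.0), np.float64(23.875))
w4 [[246.6, 224.9], [241.3, 225.0], [236.0, 225.0]] [[273.2 238.1]]
w5 [[243.7, 205.8], [238.3, 205.9], [233.0, 206.0]] [[270.9 219.5]]
w25 [[243.6, 205.1], [238.2, 205.2], [232.8, 205.3]] [[270.7 218.9]]
```

View pics/cmp3.png

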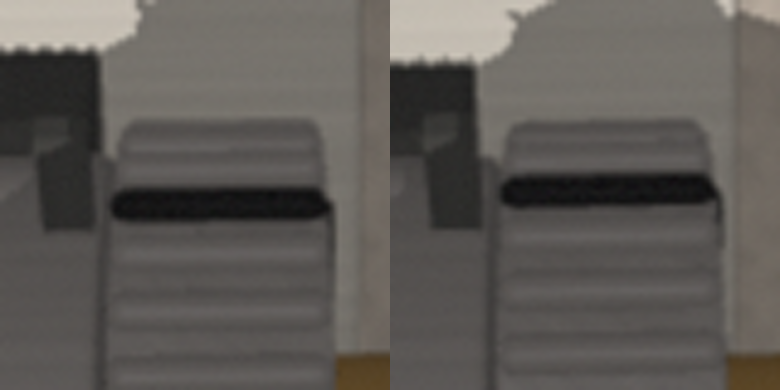

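```bash
python3 -m crank '[{"travel":[-0.010,-0.002,0.015],"spin":-0.4},{"travel":[-0.010,0,0.015],"spin":0},{"travel":[0,0,0.003],"spin":0},{"travel":[0,0,0],"spin":0},{"travel":[0,0,0],"spin":0}]'|tail -2;python3 - <<'E'
from mm import *
for i in range(2):
    s,R,p=tool(); im=r.camera('wrist')[:,:,::-1].copy()
    d=(p-RC); print(d@RX,d@RY,d[2],s['contact_force'],meas(im,R,p))
E
```

```text
contact_force: [-1.3, 0.2, -0.7]
grip_width: 0.0002
6.076090806191701e-05 0.005489327577386392 0.004184911089737203 [-1.33568902  0.19589295 -0.70021295] (np.float64(19.75), np.float64(28.5), np.float64(24.125))
0.00010981511883870529 0.0058007873348436935 0.004385341933066694 [-0.17673188 -0.30164541 -0.15541748] (np.float64(19.75), np.float64(28.25), np.float64(24.0))
```

```bash
cat > q.py <<'E'
from mm import *
s,R,p=tool(); im=r.camera('wrist')[:,:,::-1].copy()
d=(p-RC); f=np.array(s['contact_force']);print((np.array([d@RX,d@RY,d[2]])*1e3).round(1),np.round([f@RX,f@RY,f[2]],1),meas(im,R,p),round(s['time_s'],1))
E
python3 -m crank '[{"travel":[0,0,0.003],"spin":0},{"travel":[0,0,0.001],"spin":0},{"travel":[0,0,0],"spin":0}]'|tail -2;python3 q.py;python3 q.py
```

```text
contact_force: [0.1, -0.6, 1.4]
grip_width: 0.0
[1.  7.8 1.8] [ 0.3 -0.5  1.4] (np.float64(19.75), np.float64(28.25), np.float64(24.0)) 18.6
[0.9 7.8 1.9] [ 0.1  0.3 -0.4] (np.float64(19.75), np.float64(28.25), np.float64(24.0)) 18.7
```

```bash
python3 -m crank '[{"travel":[-0.0005,0,0.002],"spin":0}]'|tail -2;python3 q.py;python3 q.py
```

```text
contact_force: [-1.1, 1.4, 5.4]
grip_width: 0.0002
[1.1 7.8 0.3] [-1.6  0.8  5.4] (np.float64(18.75), np.float64(27.5), np.float64(23.125)) 18.8
[ 1.   7.6 -0.2] [-0.7  0.9  3.8] (np.float64(18.75), np.float64(27.5), np.float64(23.125)) 18.9
```

```bash
python3 -m crank '[{"travel":[-0.001,0,0.0003],"spin":0}]'|tail -2;python3 q.py;python3 q.py
```

```text
contact_force: [-0.9, 1.5, 4.6]
grip_width: 0.0002
[ 1.1  7.1 -0.2] [-1.4  0.9  4.6] (np.float64(19.5), np.float64(28.25), np.float64(23.875)) 19.0
[ 1.   6.8 -0.3] [0.2 1.9 4. ] (np.float64(20.0), np.float64(28.5), np.float64(24.25)) 19.1
```

```bash
python3 -m crank '[{"travel":[-0.0010,0,0.0002],"spin":0}]'|tail -2;python3 q.py;python3 q.py
```

```text
contact_force: [0.1, 1.9, 5.2]
grip_width: -0.0001
[ 1.1  6.1 -0.3] [-0.7  1.7  5.2] (np.float64(21.0), np.float64(29.25), np.float64(25.125)) 19.2
[ 1.1  5.7 -0.4] [-1.8  1.   5.2] (np.float64(21.5), np.float64(29.75), np.float64(25.625)) 19.2
```

```bash
python3 -m crank '[{"travel":[0.0003,0,-0.012],"spin":0},{"travel":[0,0,-0.02],"spin":0},{"travel":[0.010,0.001,-0.010],"spin":0},{"travel":[0.008,0,0],"spin":0},{"travel":[0,0,0],"spin":0}]'|tail -2;python3 - <<'E'
from mm import *
for i in range(3):
    s,R,p=tool(); im=r.camera('wrist')[:,:,::-1].copy()
    d=(p-RC); print(d@RX,d@RY,d[2],meas(im,R,p))
cv2.imwrite('pics/w30.png',im)
a=[cv2.resize(cv2.imread(f'pics/{k}.png')[v:v+80,u:u+80],(390,390),interpolation=cv2.INTER_CUBIC) for k,u,v in(('w5',225,180),('w30',225,180))]
cv2.imwrite('pics/cmp4.png',np.hstack(a))
E
```

```text
contact_force: [-0.7, 0.3, 0.1]
grip_width: -0.0001
0.0003176169719792036 0.020103290220153464 0.041258915757064 (np.float64(22.75), np.float64(31.0), np.float64(26.875))
0.00033289291767556954 0.019333741957100904 0.040995910579331524 (np.float64(23.0), np.float64(31.0), np.float64(27.0))
0.00024587956084157366 0.018729351675623087 0.040632580622536885 (np.float64(23.0), np.float64(31.0), np.float64(27.0))
```

View pics/cmp4.png

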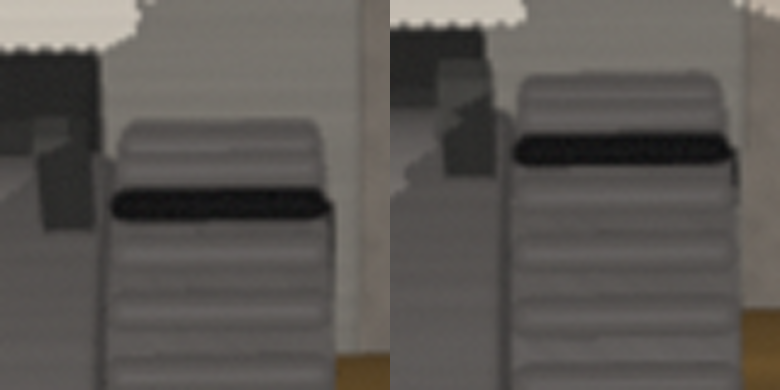

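```bash
python3 -m crank '[{"travel":[0,0,-0.03],"spin":0},{"travel":[0,0,-0.035],"spin":0},{"travel":[0,0,-0.03],"spin":0},{"travel":[0,0,0],"spin":0},{"travel":[0,0,0],"spin":0}]';python3 - <<'E'
from h import *
a=r.camera('side')[:,:,::-1];b=r.camera('scene')[:,:,::-1]
cv2.imwrite('pics/fin.png',cv2.resize(np.hstack([a,b]),(800,300)))
w=r.camera('wrist')[:,:,::-1];cv2.imwrite('pics/finw.png',w)
E
```

```text
time_s: 20.28
ee_pos: [0.5243, 0.1544, 0.2535]
orientation: [178.9, -1.0, 63.0]
contact_force: [0.5, -0.5, -0.3]
grip_width: 0.0002
```

View pics/fin.png

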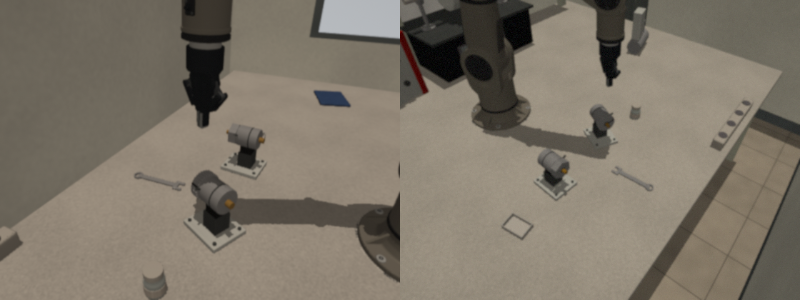

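View pics/finw.png

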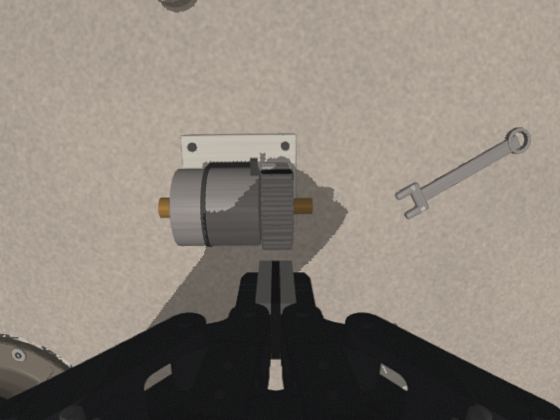

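The side and scene views show the gripper well clear and the other objects where they were. In the wrist view the black line is at (276,171), beside the pointer at (256,166). I'm handing the job in.

```bash
python3 -c "
from rig import r
print(r.close_job())"
```

```text
the job is handed in; nothing more can be done
None
```

The knurled ring is backed off two full turns and its black line stands beside the pointer again. It took ten rolling strokes across the top of the rim, then a 2 mm nudge to finish, and I handed in at about 20.5 s.

**Turn count:** the line came back to the pointer once after stroke 5 and again after stroke 10. That is about 72° per stroke, so I count exactly two turns.

**Final line position:** with the ring released, the line measured 27.0° against a starting reading of about 26.8°. Two other start readings were less consistent (24.4°, partly hidden by the finger, and 27.9°), so the position is good to about 1–2°.

**Forces:** the highest contact force I read while stroking was about 8 N. The last reading, with the arm raised, was zero within noise.

**Surroundings:** in the last pictures the hex-nut barrel, jar, wrench and tray look undisturbed and the gripper is well above everything. I checked this by eye only.

**Disagreements along the way:**
- **Fingertip height:** the real fingertips sat about 36 mm behind the reported TCP. My first two strokes therefore passed above the ring without touching it. I found the true height by touching down on the rim.
- **Side camera:** it placed the finger and ring a few mm differently from the wrist camera, so I used the wrist view and contact force.
- **Tool tilt:** the tool drifted to about 2° of tilt during the strokes, which I corrected for as I went.

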